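# Fold the track flap over to close the bridge

### The job

Close the gap in the little bridge module: with a fingertip, push the folded-back track flap up from under its free edge, on over its hinge, and press it gently down on the other side until it lies fully flat, its rails level with the fixed rails. Only push it: do not pinch it between the fingers, fling it over or press hard. Leave the tin, the eraser, the bottles and the tools where they are.

Things in the scene. Friction and masses are not known exactly. Their poses are not given: they have to be found in the camera images.
- bridge: bridge module, fixed to the worktop: plywood, 80 mm wide (its x), track along its y. Origin on the worktop straight below the middle of the hinge; z up; x is the hinge direction; the flap folds from its +y side over to its -y side. Approach block: y = 0 to +75 mm, top 40 mm high, rail tops 45 mm. Gap from y = 0 to -100 mm, its floor 6 mm high
- hinge (a point): middle of the hinge axis, 47 mm above the worktop; the axis lies along the bridge's x. Brass hinge blocks at x = +-33 mm reach 52 mm high
- flap (a joint): flap angle, rad: 0 = folded back level over the approach block (reaching to +y, rails facing down), 1.57 upright, 3.14 flat across the gap, rails up (end stop). It turns from +y up and over to -y; found at 0.2 to 0.5. The hinge is stiff: the flap stays at any angle where it is left; moving it takes about 1 to 3 N at its free end
- flap_edge (a point): middle of the flap's free edge on the rail tops, 111 mm from the hinge axis; moves with the flap. The rail tops lie in a plane 2 mm from the hinge axis, the plate behind them. Folded back, the free edge overhangs the approach block by 36 mm, so a fingertip can come under it from outside
- landing (a point): fixed point on the bridge where flap_edge lies when the flap is closed: rail-top height (45 mm above the worktop), 111 mm from the hinge to the bridge's -y. The ledge under the flap's end is at y = -100 to -113 mm, 32 mm high; behind it the abutment runs to y = -162 mm, top 40 mm, rail tops 45 mm
- flap_face (a point): point on the rail tops in the middle of the flap's track face, 93 mm from the hinge axis, a good place to press; turns with it. The flap is a stiff plate 80 mm wide (along the hinge), 108 mm long, 9 mm thick; the track (30 mm wide, 5 mm high) runs down the middle of this face, which faces down at the start and is the one to push. The back (collider flap_c2) is smooth, with two flat metal strips
- screw_tin: round tin, 54 mm wide, 21 mm high, standing in the gap below where the flap will lie (the flap clears it); origin at the centre of its underside. Leave alone
- track_rubber: brown track eraser block, 52 x 23 x 13 mm, lying across the rails of the abutment behind the landing; origin under its centre. Leave alone
- oil_bottle: small oil bottle, 25 mm wide, 85 mm high, standing just behind the bridge (its +x side) beside the hinge; origin under its centre. Leave alone
- glue_bottle: glue bottle, 32 mm wide, 83 mm high, standing to the right; origin under its centre. Leave alone
- pliers: pliers, 136 mm long, lying to the left; origin under the centre. Leave alone
- rerailer: grey channel-shaped rerailer, 100 mm long, lying to the left; origin under the centre. Leave alone

How it is judged:
By the outcome, as a careful person would: the job done as asked, in the order asked, and still so for the second after the job is handed in, with the robot touching nothing.
It also fails if it takes over 43 s, if anything falls off the work surface, if the arm or the gripper's body presses on something with over 40 N, if the wrist force passes 120 N, or if a joint passes its speed limit or range.

### The arm

A 6-joint arm with a two-finger parallel gripper is mounted at the origin on a cart in front of the work surface, level with it; the furniture and walls round the work are solid. World frame = base frame: x ahead of the robot, y to its left, z up, the work surface at z = 0. Lengths are in mm, angles in rad, forces in N, time in s.
With the tool pointing down it reaches from about 350 to 775 mm from the base axis. Payload 7.3 kg.
Tool frame: the origin (TCP) lies at the very end of the fingers, on their centre line; the grasp point (between the pads) lies bot.grip_point_offset behind it (bot.grip_point_offset is the distance from the TCP to the grasp point, in mm); z points along the fingers, y is the line along which they close (so a half turn about z gives the same grasp; the last joint's range is limited). The gripper opens to 92 mm and grips with 3 to 60 N. Pads are 19 mm wide; open, the fingers measure 130 mm over their backs; the gripper's body (75 mm by 190 mm) begins 47 mm behind the grasp point.
Start: joints at [-1.324, 0.342, 1.524, -0, 1.275, -0.146], TCP at [200.981, -485.027, 226.741] pointing down, gripper open.
Joint ranges: [-2.53, 2.53], [-0.77, 2.02], [0.04, 2.7], [-1, 4.14], [0.28, 2.66], [-3.11, 3.11]. Speed limits (rad/s): [2.57, 2.57, 3.14, 3.14, 3.14, 3.14].

### API

Orientations are given as [roll, pitch, yaw] about the fixed x, y, z axes, in that order (R = Rz(yaw) Ry(pitch) Rx(roll)).
In Python, from plant import bot gives the robot as it stands. The module is installed in compiled form; this text tells all that it offers.
- The arm moves only by the tool carry_out, never from a script. Its argument "plan" is a list of rows, each an object of numbers: "tx", "ty", "tz": the shift along the world's x, y, z in mm; "rx", "ry", "rz": the turn, a rotation vector about the world's x, y, z in rad. A call has 1 to 12 rows; each row shifts and turns the commanded pose from where the row before left it; what a row does not reach is not made up. A row lasts 1/10 s, in which the tool goes at most 50 mm and 8.59 degrees, less where a joint would pass 70% of its speed; a pose out of reach is approached as far as the arm can. A call with a gripper value outside its range is refused whole. "gripper" is the closure, from 0 (fully open) to 1 (shut), set as the call begins (left out, the last holds). The fingers move at their own pace and stop on an object; the grip force is fixed at half the most. Time passes only in rows, so rows that do not move let the fingers close. It gives the time, the measured TCP pose, the force, the opening and the grip force at its end, in the units of the state.
- bot.get_obs(): the state, without advancing time (a new reading comes with each control period).
- bot.capture(name): name is "scene" or "side" or "wrist"; returns the picture (400x640x3 uint8, red, green, blue); there is no depth.
- bot.camera_model(name): a dict with "camera_matrix" (3x3 intrinsics, pixels), "R" (3x3) and "t" (3): a world point X has camera coordinates R X + t. Camera axes: x right, y down, z forward; pixel columns grow to the right and rows downward; lengths in mm; the calibration is good to about 2 mm. A picture is of the moment at which its call begins: read the wrist's pose just before it. camera_model takes no time and is no camera call; for the wrist camera it gives the pose at the moment of the call.
- bot.close_job(): hands the job in; it is judged then, once.
The state is a dict: "time": time; "joint_positions": joint angles; "dq": joint speeds; "tau": joint torques, N m; "tool_pos": TCP position; "tcp_rot": TCP orientation; "contact_force": force on the tool from outside, world axes, zero at the start; "moment": the same for the moment, N m; "grip_width": finger opening in mm; "finger_force": force on a finger pad.
Only numpy, scipy, OpenCV 4.12 (cv2) and the standard library are available. Lean on these libraries where they do the work, as an engineer would, in place of code of your own. Each camera call takes 0.05 s, during which the arm holds its last target. There are 200 camera calls.

## Working session

There is one attempt and no reset: what is moved stays moved. The work goes in short steps, Python scripts to look and compute and a tool call to move; the robot and the scene stay as the last step left them, time stands still between calls to the robot, and variables do not carry over. Pictures are saved under pics/ and viewed, at most 10 in all, crops included, and the job is handed in when it is done.

Besides the shell and the picture viewer there is one more tool, called after ">>>" by a JSON object that holds its "op" and its "data". carry_out: Moves the arm, as the interface text tells. Its arguments: {"type":"object","properties":{"plan":{"type":"array"},"gripper":{"type":"number"}},"required":["plan"]}

```bash
mkdir -p pics; python3 - <<'E'
from plant import bot
import cv2
for n in("scene","side"):
    im=bot.capture(n); cv2.imwrite(f"pics/{n}0.png",im[:,:,::-1])
    m=bot.camera_model(n); print(n,m["camera_matrix"].round(1).tolist(),m["R"].round(3).tolist(),m["t"].round(1).tolist())
o=bot.get_obs(); print({k:o[k] for k in("time","tool_pos","tcp_rot","grip_width","contact_force")},bot.grip_point_offset)
E
```

```text
scene [[417.8, 0.0, 324.8], [0.0, 417.8, 195.4], [0.0, 0.0, 1.0]] [[-0.801, -0.598, 0.015], [-0.309, 0.391, -0.867], [0.513, -0.699, -0.498]] [447.5, 195.5, 998.6]
side [[478.4, 0.0, 325.5], [0.0, 478.4, 199.9], [0.0, 0.0, 1.0]] [[0.997, -0.076, 0.019], [-0.035, -0.656, -0.754], [0.07, 0.751, -0.657]] [-499.7, 104.4, 1300.0]
{'time': 0.1, 'tool_pos': array([ 200.8806698 , -484.63893144,  226.11702096]), 'tcp_rot': array([-3.14020387e+00, -1.92367783e-04,  3.92788346e-01]), 'grip_width': 92.12420534879153, 'contact_force': array([-0.78493989,  0.24418118,  0.17811219])} 18.8
```

View pics/scene0.png

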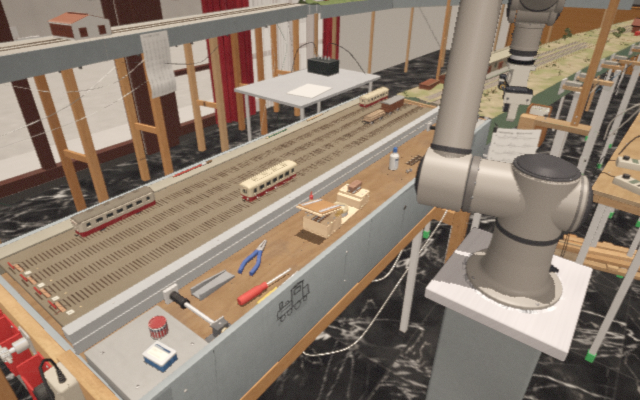

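View pics/side0.png

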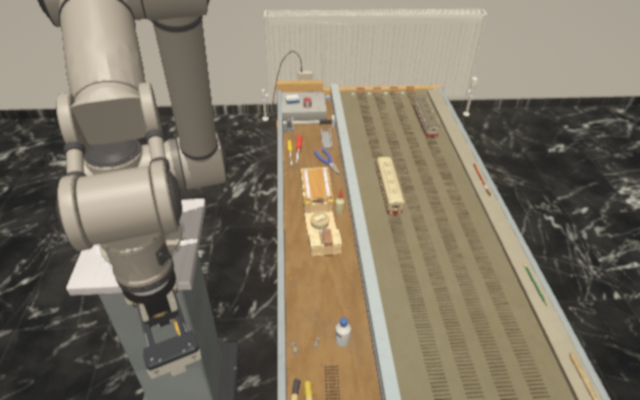

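The scene view shows the bridge at about (335,210) with its flap to the left. The side view shows it at about (320,210), flap plate at (317,183), tin at (320,220), oil bottle at (340,200). I'll crop both.

```bash
python3 - <<'E'
import cv2, numpy as np
a=cv2.imread("pics/scene0.png")[170:250,285:385]; b=cv2.imread("pics/side0.png")[155:265,280:360]
a=cv2.resize(a,None,fx=4.5,fy=4.5,interpolation=cv2.INTER_CUBIC); b=cv2.resize(b,None,fx=4.5,fy=4.5,interpolation=cv2.INTER_CUBIC)
o=np.zeros((500,800,3),np.uint8);o[:360,:430]=a[:,:430];o[:495,440:800]=b
cv2.imwrite("pics/crop0.png",o)
E
```

```text
(no output)
```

View pics/crop0.png

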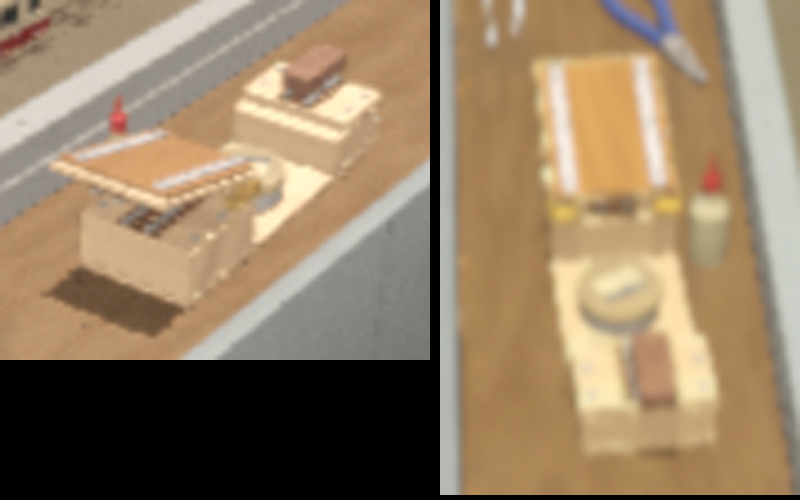

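The crop shows the flap's free-edge back corners: scene crop (52,160)/(160,195), side crop (533,60)/(658,55). It also shows the brass blocks at side crop (564,213)/(668,205) and the abutment end at (580,410)/(716,403).

```bash
cat > h.py <<'E'
import numpy as np
from plant import bot
def ray(n,p,m=None):
    m=m or bot.camera_model(n); R=m["R"];c=-R.T@m["t"]
    d=R.T@np.linalg.solve(m["camera_matrix"],[p[0],p[1],1]); return c,d/np.linalg.norm(d)
def plane(n,p,z,m=None):
    c,d=ray(n,p,m); return c+d*(z-c[2])/d[2]
def tri(ps):
    A=0;b=0;r=[ray(*p) for p in ps]
    for c,d in r:
        P=np.eye(3)-np.outer(d,d);A=A+P;b=b+P@c
    X=np.linalg.solve(A,b); return X,[round(float(np.linalg.norm((np.eye(3)-np.outer(d,d))@(X-c))),1) for c,d in r]
E
python3 - <<'E'
from h import *
np.set_printoptions(precision=1,suppress=True)
S=lambda x,y:("scene",(285+x/4.5,170+y/4.5)); D=lambda x,y:("side",(280+(x-440)/4.5,155+y/4.5))
# which side corner: larger x is to the right in side
for k,z in {"hbL":((564,208),52),"hbR":((668,200),52),"abL":((580,410),40),"abR":((716,403),40),"abLf":((568,340),40),"gapL":((553,257),6),"gapR":((678,256),6),"oil":((709,262),0)}.items(): print(k,plane(*D(*z[0]),z[1]) if 0 else plane(D(*z[0])[0],D(*z[0])[1],z[1]))
print(tri([S(52,160),D(658,55)]),tri([S(160,195),D(533,60)]))
print(tri([S(255,160),D(553,203)]),"abut near corner",tri([S(380,95),D(580,410)]))
for k,z in {"aprL":((190,270+32),0),"aprN":((190,255),40),"aprF":((85,205),40)}.items():print(k,plane(*S(*z[0])[:1],S(*z[0])[1],z[1]))
E
```

```text
hbL [454.7  69.3  52. ]
hbR [520.5  73.4  52. ]
abL [456.1 -93.2  40. ]
abR [534.6 -92.2  40. ]
abLf [452. -36.  40.]
gapL [447.6  74.4   6. ]
gapR [527.9  70.9   6. ]
oil [548.2  70.6  -0. ]
(array([521.5, 176. ,  88.6]), [0.1, 0.1]) (array([441.9, 172.6,  92.1]), [2.7, 2.7])
(array([449.8,  65.6,  61.3]), [2.5, 2.5]) abut near corner (array([456.3, -90.6,  37.3]), [0.1, 0.1])
aprL [445.8 139.9   0. ]
aprN [441.1 147.5  40. ]
aprF [523.8 143.4  40. ]
```

>>> {"op": "carry_out", "data": {"plan": [{"tx": 20,"ty": 33,"tz": 3,"rz": 0.1},{"tx": 20,"ty": 33,"tz": 3,"rz": 0.1},{"tx": 20,"ty": 33,"tz": 3,"rz": 0.1},{"tx": 20,"ty": 33,"tz": 3,"rz": 0.1},{"tx": 20,"ty": 33,"tz": 3,"rz": 0.1},{"tx": 20,"ty": 33,"tz": 3,"rz": 0.1},{"tx": 20,"ty": 33,"tz": 3,"rz": 0.1},{"tx": 20,"ty": 33,"tz": 3,"rz": 0.1},{"tx": 20,"ty": 33,"tz": 3,"rz": 0.1},{"tx": 20,"ty": 33,"tz": 3,"rz": 0.1},{"tx": 20,"ty": 33,"tz": 3,"rz": 0.1},{"tx": 20,"ty": 33,"tz": 3,"rz": 0.1}], "gripper": 1}}

```text
invalid input at $.plan[0]: expected keys tx, ty, tz, rx, ry, rz
```

```bash
python3 - <<'E'
from h import *
o=bot.get_obs(); print({k:np.round(o[k],3) for k in("time","tool_pos","tcp_rot","joint_positions","grip_width")})
E
```

```text
{'time': np.float64(0.1), 'tool_pos': array([ 200.881, -484.639,  226.117]), 'tcp_rot': array([-3.14 , -0.   ,  0.393]), 'joint_positions': array([-1.324,  0.343,  1.525, -0.   ,  1.275, -0.146]), 'grip_width': np.float64(92.124)}
```

>>> {"op": "carry_out", "data": {"plan": [{"tx": 20,"ty": 33,"tz": 3,"rx": 0,"ry": 0,"rz": 0.1},{"tx": 20,"ty": 33,"tz": 3,"rx": 0,"ry": 0,"rz": 0.1},{"tx": 20,"ty": 33,"tz": 3,"rx": 0,"ry": 0,"rz": 0.1},{"tx": 20,"ty": 33,"tz": 3,"rx": 0,"ry": 0,"rz": 0.1},{"tx": 20,"ty": 33,"tz": 3,"rx": 0,"ry": 0,"rz": 0.1},{"tx": 20,"ty": 33,"tz": 3,"rx": 0,"ry": 0,"rz": 0.1},{"tx": 20,"ty": 33,"tz": 3,"rx": 0,"ry": 0,"rz": 0.1},{"tx": 20,"ty": 33,"tz": 3,"rx": 0,"ry": 0,"rz": 0.1},{"tx": 20,"ty": 33,"tz": 3,"rx": 0,"ry": 0,"rz": 0.1},{"tx": 20,"ty": 33,"tz": 3,"rx": 0,"ry": 0,"rz": 0.1},{"tx": 20,"ty": 33,"tz": 3,"rx": 0,"ry": 0,"rz": 0.1},{"tx": 20,"ty": 33,"tz": 3,"rx": 0,"ry": 0,"rz": 0.1}], "gripper": 1}}

```text
time: 1.3
tool_pos: [441.4, -87.4, 262.7]
tcp_rot: [-3.141, -0.0, 1.597]
contact_force: [0.5, 0.2, -0.3]
grip_width: 2.0
finger_force: 0.0
```

>>> {"op": "carry_out", "data": {"plan": [{"tx": 4,"ty": 30,"tz": 0,"rx": -0.06,"ry": 0,"rz": 0},{"tx": 4,"ty": 30,"tz": 0,"rx": -0.06,"ry": 0,"rz": 0},{"tx": 4,"ty": 30,"tz": 0,"rx": -0.06,"ry": 0,"rz": 0},{"tx": 4,"ty": 30,"tz": 0,"rx": -0.06,"ry": 0,"rz": 0},{"tx": 4,"ty": 30,"tz": 0,"rx": -0.06,"ry": 0,"rz": 0},{"tx": 4,"ty": 30,"tz": 0,"rx": -0.06,"ry": 0,"rz": 0},{"tx": 4,"ty": 30,"tz": 0,"rx": -0.06,"ry": 0,"rz": 0},{"tx": 4,"ty": 30,"tz": 0,"rx": -0.06,"ry": 0,"rz": 0},{"tx": 4,"ty": 30,"tz": 0,"rx": -0.06,"ry": 0,"rz": 0},{"tx": 4,"ty": 30,"tz": 0,"rx": -0.06,"ry": 0,"rz": 0},{"tx": 0,"ty": 20,"tz": 0,"rx": -0.09,"ry": 0,"rz": 0},{"tx": 0,"ty": 20,"tz": 0,"rx": -0.09,"ry": 0,"rz": 0}]}}

```text
time: 2.5
tool_pos: [480.9, 252.2, 262.6]
tcp_rot: [-3.12, 0.783, 1.602]
contact_force: [0.2, -1.0, -0.1]
grip_width: 0.5
finger_force: 0.0
```

```bash
python3 - <<'E'
from h import *
import cv2
o=bot.get_obs(); print({k:np.round(o[k],3) for k in("time","tool_pos","tcp_rot","joint_positions","grip_width")})
m=bot.camera_model("wrist"); np.savez("w0.npz",**m)
im=bot.capture("wrist"); cv2.imwrite("pics/w0.png",im[:,:,::-1])
E
```

```text
{'time': np.float64(2.5), 'tool_pos': array([480.851, 252.166, 262.562]), 'tcp_rot': array([-3.12 ,  0.783,  1.602]), 'joint_positions': array([ 0.668,  0.668,  1.133, -0.612,  1.837,  0.635]), 'grip_width': np.float64(0.461)}
```

View pics/w0.png

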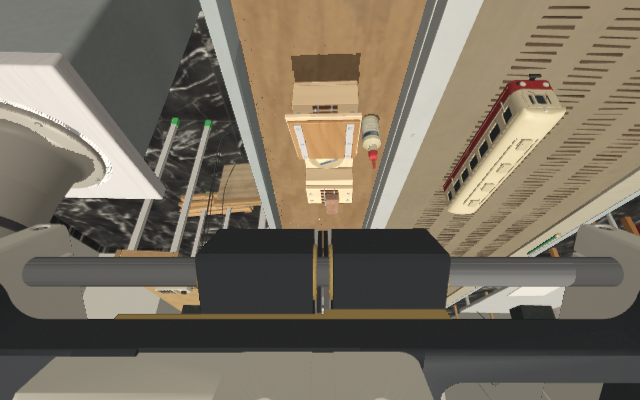

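The wrist view shows the bridge from the flap end: the free edge runs (287,117)–(362,115), oil bottle at (371,135), tin beyond. Everything matches; I'll check the edge numerically and compute the arc.

```bash
cat > path.py <<'E'
import numpy as np
H=np.array([487.5,70.5,47.]); yw=0.035; w=9.5
def tcp(th,a,r0=94,press=0.):
    """th flap angle, a finger lean from vertical (back toward +y) -> world TCP"""
    u=np.array([np.cos(th),np.sin(th)]);n=np.array([-u[1],u[0]])
    b=np.array([np.sin(a),np.cos(a)]);s=np.array([-b[1],b[0]])  # finger back dir, side toward -y/up
    if np.arctan2(b[1],b[0])>th:   # flap edge rests on the finger's side
        e=111*u-2*n; k=min(18,111-r0); p=e-k*b-w*s
    else:
        d=max((q@n) for q in (w*s,-w*s)); p=r0*u+(-2-d)*n
    p=p+press*n
    return H+np.array([-np.sin(yw)*p[0],np.cos(yw)*p[0],p[1]])
E
python3 - <<'E'
from h import *; from path import *
np.set_printoptions(precision=1,suppress=True)
m=dict(np.load("w0.npz"))
for z in(78,90):print(z,plane("wrist",(287,117),z,m),plane("wrist",(362,115),z,m))
for z in(40,):print("block",plane("wrist",(294,104),z,m),plane("wrist",(358,102),z,m),"abut",plane("wrist",(307,181),z,m),plane("wrist",(352,181),z,m))
for t,a in [(.2,.78),(.29,.78),(.5,.78),(.75,.75),(1,.7),(1.3,.6),(1.57,.5),(1.9,.4),(2.2,.3),(2.5,.2),(2.8,.1),(3,.05),(3.14,.0)]: print(t,a,tcp(t,a))
E
```

```text
78 [442.3 163.   78. ] [522.8 168.4  78. ]
90 [444.1 175.   90. ] [520.8 180.1  90. ]
block [446.6 146.3  40. ] [522.1 151.6  40. ] abut [457.7 -17.8  40. ] [531.3 -15.   40. ]
0.2 0.78 [483.9 174.4  48.3]
0.29 0.78 [483.9 172.2  58.1]
0.5 0.78 [484.2 163.6  79.7]
0.75 0.75 [484.8 148.4 102.3]
1 0.7 [485.4 130.9 119.9]
1.3 0.6 [486.2 106.2 134.6]
1.57 0.5 [487.1  80.9 141. ]
1.9 0.4 [488.3  48.7 138.9]
2.2 0.3 [489.2  21.4 127.5]
2.5 0.2 [490.   -1.1 108.1]
2.8 0.1 [490.5 -16.6  82.5]
3 0.05 [490.7 -22.1  63.1]
3.14 0.0 [490.8 -23.4  49.2]
```

```bash
sed -i 's/e=111\*u-2\*n/e=111*u+2*n/; s/(-2-d)\*n/(2-d)*n/' path.py
python3 - <<'E'
from path import *
np.set_printoptions(precision=1,suppress=True)
for t,a in [(.15,.78),(.25,.78),(.5,.78),(.75,.75),(1,.7),(1.3,.6),(1.57,.5),(1.9,.4),(2.2,.3),(2.5,.2),(2.8,.1),(3,.05),(3.14,.0)]: print(t,a,tcp(t,a))
E
```

```text
0.15 0.78 [483.9 174.7  46.8]
0.25 0.78 [483.9 172.3  57.6]
0.5 0.78 [484.3 161.7  83.2]
0.75 0.75 [484.9 145.7 105.2]
1 0.7 [485.5 127.5 122.1]
1.3 0.6 [486.4 102.4 135.7]
1.57 0.5 [487.3  76.9 141. ]
1.9 0.4 [488.4  44.9 137.6]
2.2 0.3 [489.3  18.2 125.2]
2.5 0.2 [490.1  -3.5 104.9]
2.8 0.1 [490.6 -17.9  78.7]
3 0.05 [490.8 -22.7  59.1]
3.14 0.0 [490.8 -23.4  45.2]
```

>>> {"op": "carry_out", "data": {"plan": [{"tx": 1,"ty": -5,"tz": -30,"rx": 0,"ry": 0,"rz": 0},{"tx": 1,"ty": -5,"tz": -30,"rx": 0,"ry": 0,"rz": 0},{"tx": 1,"ty": -5,"tz": -30,"rx": 0,"ry": 0,"rz": 0},{"tx": 0,"ty": -5,"tz": -30,"rx": 0,"ry": 0,"rz": 0},{"tx": 0,"ty": -5,"tz": -30,"rx": 0,"ry": 0,"rz": 0},{"tx": 0,"ty": -5,"tz": -30,"rx": 0,"ry": 0,"rz": 0},{"tx": 0,"ty": -2,"tz": -25,"rx": 0,"ry": 0,"rz": 0},{"tx": 0,"ty": 0,"tz": 0,"rx": 0,"ry": 0,"rz": 0}]}}

```text
time: 3.35
tool_pos: [482.2, 217.5, 54.5]
tcp_rot: [-3.111, 0.783, 1.607]
contact_force: [0.2, -0.2, -0.3]
grip_width: 0.4
finger_force: 0.0
```

```bash
python3 - <<'E'
from h import *
o=bot.get_obs(); print({k:np.round(o[k],3) for k in("time","tool_pos","tcp_rot","joint_positions")})
E
```

```text
{'time': np.float64(3.35), 'tool_pos': array([482.164, 217.503,  54.487]), 'tcp_rot': array([-3.111,  0.783,  1.607]), 'joint_positions': array([ 0.623,  0.859,  1.386, -0.611,  1.452,  0.852])}
```

>>> {"op": "carry_out", "data": {"plan": [{"tx": 1,"ty": -8,"tz": -4,"rx": 0,"ry": 0,"rz": 0},{"tx": 1,"ty": -8,"tz": -4,"rx": 0,"ry": 0,"rz": 0},{"tx": 0,"ty": -10,"tz": 0,"rx": 0,"ry": 0,"rz": 0},{"tx": 0,"ty": -10,"tz": 0,"rx": 0,"ry": 0,"rz": 0},{"tx": 0,"ty": -9,"tz": 0,"rx": 0,"ry": 0,"rz": 0},{"tx": 0,"ty": 0,"tz": 0,"rx": 0,"ry": 0,"rz": 0}]}}

```text
time: 3.95
tool_pos: [486.0, 172.6, 50.3]
tcp_rot: [-3.12, 0.78, 1.6]
contact_force: [-1.2, 0.5, -0.6]
grip_width: 0.2
finger_force: 0.0
```

>>> {"op": "carry_out", "data": {"plan": [{"tx": 0,"ty": -1,"tz": 5,"rx": 0,"ry": 0,"rz": 0},{"tx": 0,"ty": -1,"tz": 5,"rx": 0,"ry": 0,"rz": 0},{"tx": 0,"ty": -1,"tz": 5,"rx": 0,"ry": 0,"rz": 0},{"tx": 0,"ty": -2,"tz": 5,"rx": 0,"ry": 0,"rz": 0},{"tx": 0,"ty": -2,"tz": 5,"rx": 0,"ry": 0,"rz": 0}]}}

```text
time: 4.45
tool_pos: [486.2, 167.2, 75.1]
tcp_rot: [-3.121, 0.779, 1.602]
contact_force: [0.3, 0.7, -1.9]
grip_width: 0.4
finger_force: 0.9
```

```bash
python3 - <<'E'
from h import *
import cv2
im=np.vstack([cv2.resize(bot.capture("scene")[160:260,270:400],(780,600),interpolation=cv2.INTER_CUBIC)])
cv2.imwrite("pics/s1.png",im[:,:,::-1])
E
```

```text
(no output)
```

View pics/s1.png

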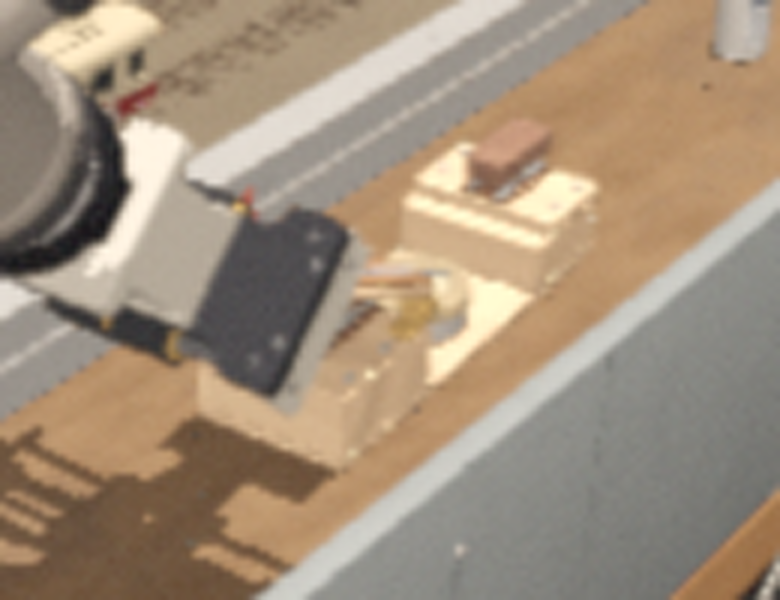

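The gripper is lifting the edge (brass hinge at (410,315), plate just visible behind the gripper at (420,275)) with a light 2 N; everything else is untouched. Continuing the arc.

>>> {"op": "carry_out", "data": {"plan": [{"tx": 0,"ty": -5,"tz": 7.5,"rx": 0,"ry": 0,"rz": 0},{"tx": 0,"ty": -5,"tz": 7.5,"rx": 0,"ry": 0,"rz": 0},{"tx": 0,"ty": -5.5,"tz": 7.5,"rx": 0.01,"ry": 0,"rz": 0},{"tx": 0,"ty": -5.5,"tz": 7.5,"rx": 0.02,"ry": 0,"rz": 0},{"tx": 0,"ty": -6,"tz": 6,"rx": 0.02,"ry": 0,"rz": 0},{"tx": 0,"ty": -6,"tz": 6,"rx": 0.02,"ry": 0,"rz": 0},{"tx": 0,"ty": -6,"tz": 5,"rx": 0.02,"ry": 0,"rz": 0},{"tx": 0,"ty": -6,"tz": 4,"rx": 0.02,"ry": 0,"rz": 0},{"tx": 0,"ty": -6,"tz": 4,"rx": 0.02,"ry": 0,"rz": 0},{"tx": 0,"ty": -6.5,"tz": 3,"rx": 0.02,"ry": 0,"rz": 0},{"tx": 0,"ty": -6.5,"tz": 3,"rx": 0.02,"ry": 0,"rz": 0}]}}

```text
time: 5.6
tool_pos: [485.9, 102.4, 136.0]
tcp_rot: [-3.126, 0.608, 1.598]
contact_force: [0.2, 1.0, -1.1]
grip_width: 0.2
finger_force: 0.9
```

```bash
python3 - <<'E'
from h import *
import cv2
im=bot.capture("scene")[140:240,270:400];im2=bot.capture("side")[130:260,250:380]
o=np.hstack([cv2.resize(i,(400,k),interpolation=cv2.INTER_CUBIC)[:308] for i,k in((im,308),(im2,400))])
cv2.imwrite("pics/s2.png",o[:,:,::-1])
print(bot.get_obs()["joint_positions"].round(2))
E
```

```text
[ 0.39  0.56  1.61 -0.58  1.28  0.63]
```

View pics/s2.png

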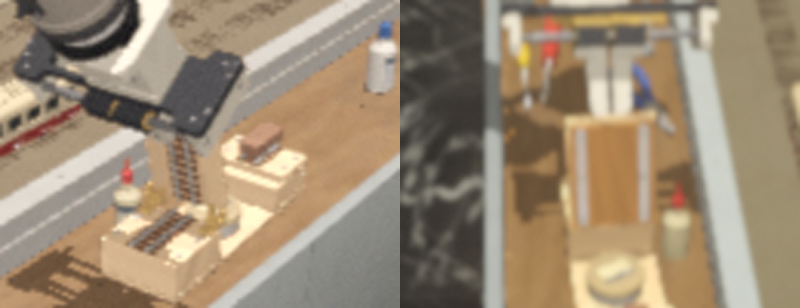

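The flap is near upright with the finger centred on the track (scene crop (185,150), side crop (610,120)). Bottles and tin are undisturbed. Going over the top.

>>> {"op": "carry_out", "data": {"plan": [{"tx": 0,"ty": -6.5,"tz": 2,"rx": 0.027,"ry": 0,"rz": 0},{"tx": 0,"ty": -6.5,"tz": 1.5,"rx": 0.027,"ry": 0,"rz": 0},{"tx": 0,"ty": -6.5,"tz": 1,"rx": 0.027,"ry": 0,"rz": 0},{"tx": 0.5,"ty": -6,"tz": 0.5,"rx": 0.027,"ry": 0,"rz": 0},{"tx": 0.5,"ty": -6.5,"tz": 0,"rx": 0.02,"ry": 0,"rz": 0},{"tx": 0,"ty": -6.5,"tz": -0.5,"rx": 0.02,"ry": 0,"rz": 0},{"tx": 0.5,"ty": -6.5,"tz": -0.5,"rx": 0.02,"ry": 0,"rz": 0},{"tx": 0,"ty": -6.5,"tz": -1,"rx": 0.02,"ry": 0,"rz": 0},{"tx": 0.5,"ty": -6,"tz": -1.5,"rx": 0.02,"ry": 0,"rz": 0},{"tx": 0,"ty": -5.5,"tz": -2,"rx": 0.02,"ry": 0,"rz": 0},{"tx": 0.5,"ty": -5.5,"tz": -2.3,"rx": 0.02,"ry": 0,"rz": 0},{"tx": 0,"ty": -5.5,"tz": -2.5,"rx": 0.02,"ry": 0,"rz": 0}]}}

```text
time: 6.9
tool_pos: [488.5, 28.5, 130.2]
tcp_rot: [-3.134, 0.34, 1.594]
contact_force: [0.5, 1.5, 0.6]
grip_width: 0.2
finger_force: 0.5
```

>>> {"op": "carry_out", "data": {"plan": [{"tx": 0,"ty": -5,"tz": -2.5,"rx": 0.02,"ry": 0,"rz": 0},{"tx": 0.5,"ty": -5,"tz": -2.5,"rx": 0.02,"ry": 0,"rz": 0},{"tx": 0,"ty": -5,"tz": -3.5,"rx": 0.02,"ry": 0,"rz": 0},{"tx": 0.5,"ty": -4.5,"tz": -3.8,"rx": 0.02,"ry": 0,"rz": 0},{"tx": 0,"ty": -4.5,"tz": -4,"rx": 0.02,"ry": 0,"rz": 0},{"tx": 0.5,"ty": -4,"tz": -4.4,"rx": 0.02,"ry": 0,"rz": 0},{"tx": 0,"ty": -4,"tz": -4.6,"rx": 0.02,"ry": 0,"rz": 0},{"tx": 0.5,"ty": -3.5,"tz": -5,"rx": 0.02,"ry": 0,"rz": 0},{"tx": 0,"ty": -3,"tz": -5.2,"rx": 0.02,"ry": 0,"rz": 0},{"tx": 0,"ty": -3,"tz": -5.2,"rx": 0.02,"ry": 0,"rz": 0},{"tx": 0,"ty": -2.5,"tz": -5.4,"rx": 0.02,"ry": 0,"rz": 0},{"tx": 0,"ty": -2.5,"tz": -5.4,"rx": 0.02,"ry": 0,"rz": 0}]}}

```text
time: 8.1
tool_pos: [490.5, -18.0, 78.6]
tcp_rot: [-3.14, 0.101, 1.593]
contact_force: [0.5, 1.0, 1.1]
grip_width: 0.3
finger_force: 0.3
```

>>> {"op": "carry_out", "data": {"plan": [{"tx": 0,"ty": -1,"tz": -4,"rx": 0.01,"ry": 0,"rz": 0},{"tx": 0,"ty": -1,"tz": -4,"rx": 0.01,"ry": 0,"rz": 0},{"tx": 0,"ty": -1,"tz": -4,"rx": 0.01,"ry": 0,"rz": 0},{"tx": 0,"ty": -1,"tz": -4,"rx": 0.01,"ry": 0,"rz": 0},{"tx": 0,"ty": -1,"tz": -4,"rx": 0.01,"ry": 0,"rz": 0},{"tx": 0,"ty": 0,"tz": -2.5,"rx": 0.01,"ry": 0,"rz": 0},{"tx": 0,"ty": 0,"tz": -2.5,"rx": 0.01,"ry": 0,"rz": 0},{"tx": 0,"ty": 0,"tz": -2,"rx": 0.01,"ry": 0,"rz": 0},{"tx": 0,"ty": 0,"tz": -2,"rx": 0.01,"ry": 0,"rz": 0},{"tx": 0,"ty": 0,"tz": -1,"rx": 0.01,"ry": 0,"rz": 0},{"tx": 0,"ty": 0,"tz": 0,"rx": 0,"ry": 0,"rz": 0}]}}

```text
time: 9.2
tool_pos: [490.4, -22.7, 48.8]
tcp_rot: [-3.141, 0.001, 1.592]
contact_force: [-0.5, 0.4, 0.5]
grip_width: 0.5
finger_force: 0.0
```

Now gently down in half-millimetre rows, watching the force.

>>> {"op": "carry_out", "data": {"plan": [{"tx": 0,"ty": 0,"tz": -0.7,"rx": 0,"ry": 0,"rz": 0},{"tx": 0,"ty": 0,"tz": -0.7,"rx": 0,"ry": 0,"rz": 0},{"tx": 0,"ty": 0,"tz": -0.7,"rx": 0,"ry": 0,"rz": 0},{"tx": 0,"ty": 0,"tz": 0,"rx": 0,"ry": 0,"rz": 0}]}}

```text
time: 9.6
tool_pos: [490.5, -22.4, 46.8]
tcp_rot: [3.142, 0.002, 1.593]
contact_force: [-0.1, -0.1, -0.0]
grip_width: 0.1
finger_force: 0.0
```

>>> {"op": "carry_out", "data": {"plan": [{"tx": 0,"ty": 0,"tz": -0.5,"rx": 0,"ry": 0,"rz": 0},{"tx": 0,"ty": 0,"tz": -0.5,"rx": 0,"ry": 0,"rz": 0},{"tx": 0,"ty": 0,"tz": 0,"rx": 0,"ry": 0,"rz": 0}]}}

```text
time: 9.9
tool_pos: [490.4, -22.5, 45.8]
tcp_rot: [-3.142, 0.002, 1.593]
contact_force: [-0.1, -0.3, -0.1]
grip_width: 0.5
finger_force: 0.0
```

>>> {"op": "carry_out", "data": {"plan": [{"tx": 0,"ty": 0,"tz": -0.4,"rx": 0,"ry": 0,"rz": 0},{"tx": 0,"ty": 0,"tz": -0.4,"rx": 0,"ry": 0,"rz": 0},{"tx": 0,"ty": 0,"tz": 0,"rx": 0,"ry": 0,"rz": 0}]}}

```text
time: 10.2
tool_pos: [490.5, -22.5, 45.2]
tcp_rot: [3.141, 0.002, 1.593]
contact_force: [-0.8, 0.1, 2.9]
grip_width: 0.3
finger_force: 1.7
```

```bash
python3 - <<'E'
from h import *
import cv2
o=bot.get_obs();print(o["contact_force"],o["tool_pos"])
im=bot.capture("scene")[160:240,290:400];im2=bot.capture("side")[150:260,280:360]
o=np.hstack([cv2.resize(im,(440,320),interpolation=cv2.INTER_CUBIC),cv2.resize(im2,(330,454),interpolation=cv2.INTER_CUBIC)[60:380]])
cv2.imwrite("pics/s3.png",o[:,:,::-1])
E
```

```text
[-0.8081273   0.11095217  2.93594012] [490.48403625 -22.48982446  45.23032605]
```

View pics/s3.png

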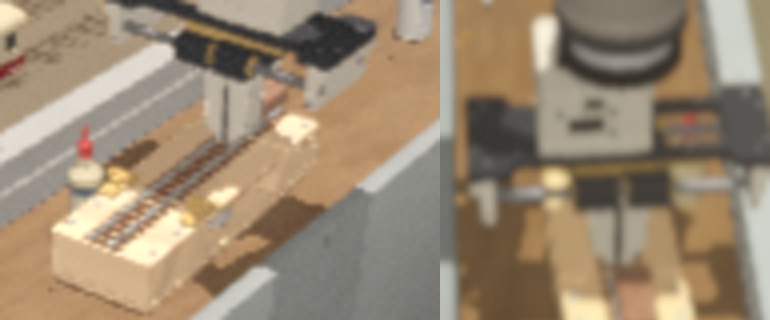

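The flap now looks flat across the gap (scene crop track from (100,240) to (270,120)), eraser still on the abutment at (270,95). First contact force is 2.9 N; I press a bit more to reach the stop.

>>> {"op": "carry_out", "data": {"plan": [{"tx": 0,"ty": 0,"tz": -0.4,"rx": 0,"ry": 0,"rz": 0},{"tx": 0,"ty": 0,"tz": 0,"rx": 0,"ry": 0,"rz": 0}]}}

```text
time: 10.5
tool_pos: [490.5, -22.5, 45.1]
tcp_rot: [3.141, 0.002, 1.593]
contact_force: [-2.7, 0.9, 7.8]
grip_width: 0.6
finger_force: 4.0
```

>>> {"op": "carry_out", "data": {"plan": [{"tx": 0,"ty": 0,"tz": -0.3,"rx": 0,"ry": 0,"rz": 0},{"tx": 0,"ty": 0,"tz": 0,"rx": 0,"ry": 0,"rz": 0}]}}

```text
time: 10.7
tool_pos: [490.5, -22.5, 45.1]
tcp_rot: [3.141, 0.002, 1.593]
contact_force: [-3.8, -0.3, 10.9]
grip_width: 0.5
finger_force: 5.3
```

It has hit the end stop: z holds at 45.1 while the force rises to 11 N. Backing off straight up and checking.

>>> {"op": "carry_out", "data": {"plan": [{"tx": 0,"ty": 0,"tz": 2,"rx": 0,"ry": 0,"rz": 0},{"tx": 0,"ty": 0,"tz": 10,"rx": 0,"ry": 0,"rz": 0},{"tx": 0,"ty": 0,"tz": 25,"rx": 0,"ry": 0,"rz": 0},{"tx": 0,"ty": 0,"tz": 35,"rx": 0,"ry": 0,"rz": 0},{"tx": 0,"ty": 0,"tz": 35,"rx": 0,"ry": 0,"rz": 0},{"tx": 0,"ty": -20,"tz": 30,"rx": 0,"ry": 0,"rz": 0},{"tx": -5,"ty": -30,"tz": 15,"rx": 0,"ry": 0,"rz": 0},{"tx": -5,"ty": -35,"tz": 0,"rx": 0,"ry": 0,"rz": 0},{"tx": -5,"ty": -35,"tz": 0,"rx": 0,"ry": 0,"rz": 0},{"tx": -5,"ty": -35,"tz": 0,"rx": 0,"ry": 0,"rz": 0},{"tx": -5,"ty": -25,"tz": 0,"rx": 0,"ry": 0,"rz": 0},{"tx": 0,"ty": 0,"tz": 0,"rx": 0,"ry": 0,"rz": 0}]}}

```text
time: 11.9
tool_pos: [464.9, -205.4, 196.6]
tcp_rot: [3.141, 0.003, 1.589]
contact_force: [0.6, 0.8, -0.3]
grip_width: 0.4
finger_force: 0.0
```

```bash
python3 - <<'E'
from h import *
import cv2
print(bot.get_obs()["tool_pos"].round())
im=bot.capture("scene")[160:240,290:400];im2=bot.capture("side")[150:260,280:360]
o=np.hstack([cv2.resize(im,(440,320),interpolation=cv2.INTER_CUBIC),cv2.resize(im2,(330,454),interpolation=cv2.INTER_CUBIC)[60:380]])
cv2.imwrite("pics/s4.png",o[:,:,::-1])
E
```

```text
[ 465. -205.  197.]
```

View pics/s4.png

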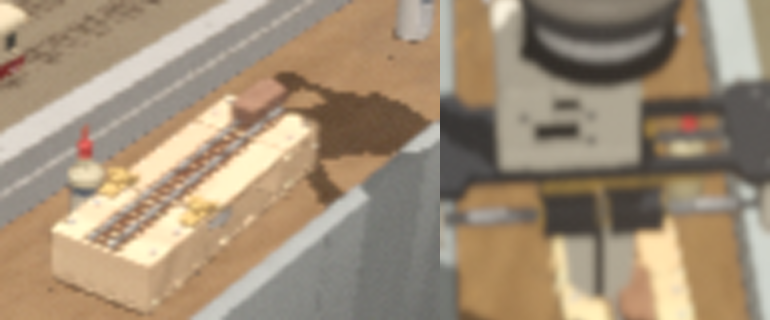

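The rails run level in one line from (100,240) to (275,110) in the scene crop. The eraser (260,100) and bottles are in place, and the arm is clear.

```bash
python3 -c "
from plant import bot
print(bot.close_job())"
```

```text
the job is handed in; nothing more can be done
None
```

The flap was pushed over with a fingertip and pressed onto its end stop (about 11 N at most). The last scene view shows its rails in line with the fixed rails, with the eraser and bottles in place; the tin under the flap is hidden, and the tools on the left were not in that view. The job was handed in at about 12 s.

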